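# Sweep the broken china off the crumb board

## Robot

A 6-joint arm with a two-finger parallel gripper is mounted at the origin on the work surface. World frame = base frame: x ahead of the robot, y to its left, z up, the work surface at z = 0. Lengths are in m, angles in rad, forces in N, time in s.
With the tool pointing down it reaches from about 0.425 to 0.95 m from the base axis. Payload 14.7 kg.
Tool frame: the origin (TCP) lies on the centre line of the jaws, within the pads' length; the fingertips stand bot.tcp_to_tips ahead of it and the grasp point (between the pads) lies 8 mm behind it (bot.tcp_to_tips is the distance from the TCP to the fingertips, in m); z points along the fingers, y is the line along which they close (so a half turn about z gives the same grasp; the last joint's range is limited). The gripper opens to 85 mm and grips with 20 to 120 N. Pads are 22 mm wide; open, the fingers measure 114 mm over their backs; the gripper's body (76 mm by 85 mm) begins 54 mm behind the grasp point. The pads swing forward as they close: fully open they stand 13 mm farther back than shut.
Start: joints at [1.259, 0.48, 1.596, -0, 1.065, -0.047], TCP at [0.17, 0.627, 0.242] pointing down, gripper open.
Joint ranges: [-2.75, 2.75], [-0.82, 2.05], [0.23, 2.67], [-1.56, 4.7], [0.09, 2.69], [-2.92, 2.92]. Speed limits (rad/s): [1.89, 1.89, 2.39, 3.01, 3.01, 3.01].

## Interface

Orientations are given as a unit quaternion [w, x, y, z].
In Python, from plant import bot, eyes gives the robot as it stands.
- The arm moves only by the tool move_arm, never from a script. Its argument "steps" is a list of rows, each an object with "offset": the shift along the tool's x, y, z in units of 40 mm (1.0 is 40 mm), a list of three; "angular": the turn, a rotation vector about the tool's x, y, z in units of 6 degrees (1.0 is 6 degrees), a list of three. In form: [{"offset": [dx, dy, dz], "angular": [rx, ry, rz]}, ...]. A call has 1 to 5 rows; each row shifts and turns the commanded pose from where the row before left it, along the tool's axes as they then stand; what a row does not reach is not made up. A row lasts 1/12 s, in which the tool goes at most 41.7 mm and 7.16 degrees, less where a joint would pass 70% of its speed; a pose out of reach is approached as far as the arm can. A call is refused whole if a number of a shift passes 1 or a number of a turn 1, either way. A call with a gripper value outside its range is refused whole. "gripper" is the finger opening in mm, from 0 to 85.4, set as the call begins (left out, the last holds). The fingers move at their own pace and stop on an object; the grip force is fixed at half the most. Time passes only in rows, so rows that do not move let the fingers close. It gives the time, the measured TCP pose, the force, the opening and the grip force at its end, in the units of the state.
- bot.get_obs(): the state, without advancing time (a new reading comes with each control period).
- eyes.capture(name): name is "scene" or "side" or "wrist"; returns a dict with "color" (420x560x3 uint8, blue, green, red), "range_z" (420x560 float32, m along the optical axis (not along the pixel's ray), 0 where there is no reading), "fx", "fy", "cx", "cy" (pixels), "pose" (4x4, takes a point from camera to world coordinates). Camera axes: x right, y down, z forward; pixel columns grow to the right and rows downward; lengths in m; the calibration is good to about 2 mm. A picture is of the moment at which its call begins.
- bot.finish_job(): hands the job in; it is judged then, once.
The state is a dict: "clock": time; "q": joint angles; "qvel": joint speeds; "joint_efforts": joint torques, N m; "tcp_pos": TCP position; "tcp_rot": TCP orientation; "force": force on the tool from outside, world axes, zero at the start; "moment": the same for the moment, N m; "opening": finger opening in m; "gripper_force": force on a finger pad.
Only numpy, scipy, OpenCV 4.12 (cv2) and the standard library are available. Lean on these libraries where they do the work, as an engineer would, in place of code of your own. Each camera call takes 0.05 s, during which the arm holds its last target. There are 200 camera calls.

## Task

A dish has broken on the crumb board: pick up the scraper block, sweep all five sharp blue china chips off the white board into the sunken tray at its end, then stand the scraper upright again in the middle of its cork mat. Touch the chips only with the scraper, never with the gripper, and go lightly, because the polished board marks if the scraper is pressed or knocked hard against it. Leave the sugar tin where it is.

Things in the scene. Friction and masses are not known exactly. Their poses are not given: they have to be found in the camera images.
- board: Fixed crumb board: white polished slab 200 mm (its x) by 240 mm (its y), top 30 mm above the worktop, with brown wooden rails 12 mm wide along both long sides (inner faces at its x = -88 and +88 mm, tops 42 mm above the worktop) and a black-floored sunken tray joined to its +y end. Open at its -y end (y = -120 mm). Origin: under the slab's centre, on the worktop; z up.
- board_top (a point): Centre of the slab's top face, 30 mm above the worktop; axes as the board's.
- tray_floor (a point): Centre of the tray's floor, 4 mm above the worktop, 26 mm below the slab's top; axes as the board's. The tray's inside is 176 mm (x) by 64 mm (y), from the slab's +y edge (y = +120 mm in the board's frame) to the inner face of the end wall (y = +184 mm; wall 6 mm thick, top 42 mm above the worktop).
- scraper: Loose scraper block, 0.25 kg or so, standing on the cork mat: orange foot 110 mm (its x) by 34 mm (its y) by 40 mm high, with a dark wooden handle ridge centred on it, 76 mm (x) by 22 mm (y), from 39 to 94 mm above the underside. Origin: centre of the underside; z up.
- mat: Fixed cork mat, the scraper's place, 150 mm (x) by 80 mm (y), 3 mm thick. Origin: centre of its underside, on the worktop.
- chip1: Loose blue china chip lying on the slab, about 24 by 18 mm and 10 mm thick, 10 g; a scraper riding a few mm clear of the slab still sweeps it. Origin: centre of its underside.
- chip2: Loose blue china chip lying on the slab, about 24 by 18 mm and 10 mm thick, 10 g; a scraper riding a few mm clear of the slab still sweeps it. Origin: centre of its underside.
- chip3: Loose blue china chip lying on the slab, about 24 by 18 mm and 10 mm thick, 10 g; a scraper riding a few mm clear of the slab still sweeps it. Origin: centre of its underside.
- chip4: Loose blue china chip lying on the slab, about 24 by 18 mm and 10 mm thick, 10 g; a scraper riding a few mm clear of the slab still sweeps it. Origin: centre of its underside.
- chip5: Loose blue china chip lying on the slab, about 24 by 18 mm and 10 mm thick, 10 g; a scraper riding a few mm clear of the slab still sweeps it. Origin: centre of its underside.
- sugar_tin: Round steel sugar tin with a lid, 84 mm across, 102 mm high, loose; leave alone. Origin: centre of its underside.
Mind the look-alikes: they are no part of the job. What is shaped like the chip5 but red is not meant. What is shaped like the chip1 but orange is not meant.

How it is judged:
By the outcome, as a careful person would: the job done as asked, in the order asked, and still so for the second after the job is handed in, with the robot touching nothing.
It also fails if it takes over 61 s, if anything falls off the work surface, if the arm or the gripper's body presses on something with over 40 N, if the wrist force passes 120 N, or if a joint passes its speed limit or range.

## Working session

There is one attempt and no reset: what is moved stays moved. The work goes in short steps, Python scripts to look and compute and a tool call to move; the robot and the scene stay as the last step left them, time stands still between calls to the robot, and variables do not carry over. Pictures are saved under pics/ and viewed, at most 10 in all, crops included, and the job is handed in when it is done.

Besides the shell and the picture viewer there is one more tool, called after "Call:" as a command line: name --argument value ..., lists and objects as JSON in quotes. move_arm: Moves the arm, as the interface text tells. Its arguments: {"type":"object","properties":{"steps":{"type":"array"},"gripper":{"type":"number"}},"required":["steps"]}

```bash
mkdir -p pics; ls; cat > h.py <<'E'
import numpy as np, cv2
from plant import bot, eyes
def pts(c):
    h,w=c['range_z'].shape; u,v=np.meshgrid(np.arange(w),np.arange(h)); z=c['range_z']
    p=np.stack([(u-c['cx'])/c['fx']*z,(v-c['cy'])/c['fy']*z,z],-1)
    T=np.array(c['pose']); return p@T[:3,:3].T+T[:3,3]
E
python3 - <<'E'
from h import *
for n in ('scene','side'):
    c=eyes.capture(n); cv2.imwrite(f'pics/{n}0.png',c['color']); np.savez(f'{n}0.npz',**c)
    print(n,np.round(c['pose'],3).tolist(),c['fx'])
print(bot.get_obs(),bot.tcp_to_tips)
E
```

```text
pics
scene [[0.464, 0.504, -0.729, 1.17], [0.886, -0.269, 0.377, -0.307], [-0.006, -0.82, -0.572, 0.53], [0.0, 0.0, 0.0, 1.0]] 409.0486243679029
side [[-0.752, -0.511, 0.416, 0.262], [-0.659, 0.579, -0.481, 0.364], [0.005, -0.636, -0.772, 0.577], [0.0, 0.0, 0.0, 1.0]] 391.2268753667152
{'clock': 0.1, 'q': array([ 1.25942528e+00,  4.80788933e-01,  1.59680872e+00,  5.10019199e-06,
        1.06511298e+00, -4.65600896e-02]), 'qvel': array([ 0.00044857, -0.0009219 , -0.00216044, -0.0008594 ,  0.00047117,
       -0.00042194]), 'joint_efforts': array([ 1.02030473e-03, -9.52252364e+01, -4.31044650e+01, -3.05250387e-04,
        5.08220677e-03,  2.59615290e-04]), 'tcp_pos': array([0.16996441, 0.62700956, 0.24172451]), 'tcp_rot': array([-1.01700868e-04,  1.32020153e-01,  9.91246875e-01, -5.49661965e-04]), 'force': array([-0.17096743,  0.67456497, -0.00789033]), 'moment': array([-0.00921399, -0.04871553, -0.03619269]), 'gripper_force': 0.0, 'opening': 0.08560336823679207} 0.011
```

View pics/scene0.png

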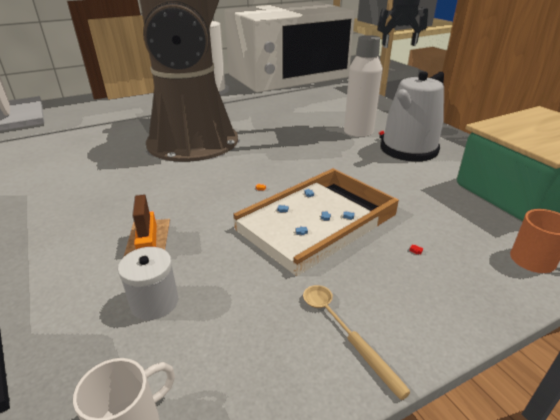

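View pics/side0.png

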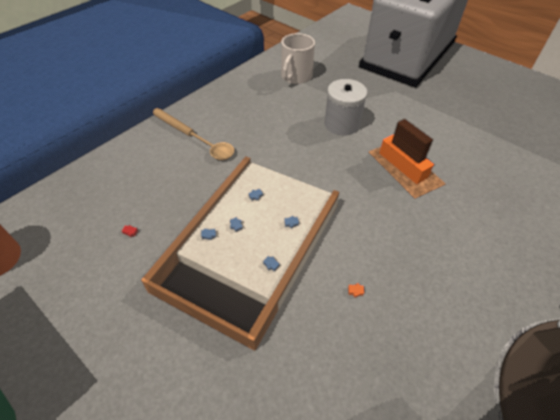

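Both views show the same layout. In the side view, the five blue chips are on the white slab at (255,194), (236,225), (208,234), (291,222) and (271,264). The black tray is at the lower left, around (220,295). The scraper is on its mat at (408,155), with the tin beside it at (346,107). The red chip at (130,231) and the orange chip at (356,290) are look-alikes lying off the board.

```bash
cat > m.py <<'E'
from h import *
def hsv(c): return cv2.cvtColor(c['color'],cv2.COLOR_BGR2HSV)
def rect(P): 
    (c,s,a)=cv2.minAreaRect((P[:,:2]*1000).astype(np.float32)); return np.round(c,1),np.round(s,1),round(a,2)
def chips(c,zmin=.0):
    H=hsv(c);P=pts(c);m=cv2.inRange(H,(98,90,50),(125,255,255)); out=[]
    n,l,s,ce=cv2.connectedComponentsWithStats(m)
    for i in range(1,n):
        if s[i,4]<15: continue
        p=np.median(P[l==i],0)
        if np.hypot(p[0],p[1])<1.2 and -.02<p[2]<.07: out.append((ce[i].round(),s[i,4],p.round(4)))
    return out
E
python3 - <<'E'
from m import *
for n in ('scene','side'):
    c=dict(np.load(f'{n}0.npz'));P=pts(c);H=hsv(c);Z=P[...,2]; print('==',n)
    for k in chips(c): print('blue',k)
    if n=='side': box=(slice(150,350),slice(140,345)); sb=(slice(110,200),slice(365,450)); tb=(slice(78,135),slice(322,370))
    else: box=(slice(165,275),slice(225,405)); sb=(slice(190,262),slice(120,175)); tb=(slice(250,318),slice(118,180))
    Pb,Hb=P[box],H[box]
    sl=(Hb[...,1]<70)&(Hb[...,2]>150)&(abs(Pb[...,2]-.03)<.006); print('slab',rect(Pb[sl]),np.median(Pb[sl][:,2]),sl.sum())
    ra=(abs(Pb[...,2]-.042)<.005)&(Hb[...,1]>110)&(Hb[...,0]<20); print('railtops',rect(Pb[ra]),ra.sum())
    Ps,Hs=P[sb],H[sb]; z=Ps[...,2]
    org=(Hs[...,1]>200)&(Hs[...,2]>150)
    for nm,k in (('foot top',org&(abs(z-.043)<.004)),('foot all',org&(z>.006)&(z<.05)),('handle',(z>.06)&(z<.11)&(Hs[...,2]<120)),('handle top',(abs(z-.097)<.003)),('mat',(Hs[...,1]>90)&(z<.007)&(z>-.003))):
        if k.sum()>4: print(nm,rect(Ps[k]),k.sum(),np.median(Ps[k],0).round(4))
    Pt=P[tb]; k=(Pt[...,2]>.09)&(Pt[...,2]<.106); print('tin',rect(Pt[k]),Pt[k].max(0),k.sum())
b=cv2.imread('pics/side0.png'); cv2.imwrite('pics/crop1.png',cv2.resize(b[100:350,110:450],None,fx=2.3,fy=2.3,interpolation=cv2.INTER_CUBIC))
E
```

```text
== scene
blue (array([309., 193.]), np.int32(34), array([0.4885, 0.1232, 0.0408]))
blue (array([282., 208.]), np.int32(46), array([0.5171, 0.0401, 0.0404]))
blue (array([325., 216.]), np.int32(46), array([0.5864, 0.1059, 0.0414]))
blue (array([348., 215.]), np.int32(41), array([0.6045, 0.1507, 0.0399]))
blue (array([302., 230.]), np.int32(52), array([0.6056, 0.0357, 0.0402]))
slab (array([556.7,  74.6]), array([202.3, 242.8]), 13.42) 0.03181656396242799 4670
railtops (array([550.6, 108.8]), array([198.4, 308.6]), 13.39) 1317
foot top (array([ 450.1, -240.9]), array([ 32.5, 106.2]), 74.94) 231 [ 0.4862 -0.2416  0.0447]
foot all (array([ 450.1, -240.9]), array([ 32.6, 106.1]), 75.03) 312 [ 0.4813 -0.2357  0.0441]
handle (array([ 521.4, -255.4]), array([ 25. , 219.2]), 78.78) 528 [ 0.4796 -0.2446  0.0958]
handle top (array([ 524.3, -263. ]), array([ 72.6, 227.5]), 87.68) 462 [ 0.4843 -0.2466  0.0958]
mat (array([ 412.9, -231. ]), array([ 79. , 143.2]), 70.11) 469 [ 0.4315 -0.2155  0.0051]
tin (array([ 626.4, -272.2]), array([83.1, 74.8]), 65.12) [ 0.66409763 -0.22900595  0.10540491] 1369
== side
slab (array([559.5,  76.3]), array([173.2, 241.9]), 13.35) 0.030791859460566784 10354
railtops (array([549.3, 111.3]), array([200.7, 308.2]), 13.37) 2836
foot top (array([ 447.5, -236.6]), array([ 29. , 105.7]), 75.17) 112 [ 0.4371 -0.2252  0.0425]
foot all (array([ 448.6, -235.1]), array([ 29. , 107.1]), 77.06) 506 [ 0.4452 -0.2237  0.0293]
handle (array([ 449. , -239.1]), array([22.8, 76.3]), 75.09) 868 [ 0.4455 -0.2325  0.0873]
handle top (array([ 449.1, -240.2]), array([24.4, 75.5]), 75.22) 331 [ 0.447  -0.2382  0.0973]
mat (array([ 450. , -240.6]), array([ 79.3, 165.2]), 71.05) 973 [ 0.4152 -0.2175  0.0036]
tin (array([ 622.5, -269. ]), array([81.2, 82.4]), 16.63) [ 0.66465366 -0.22644106  0.10410919] 725
```

View pics/crop1.png

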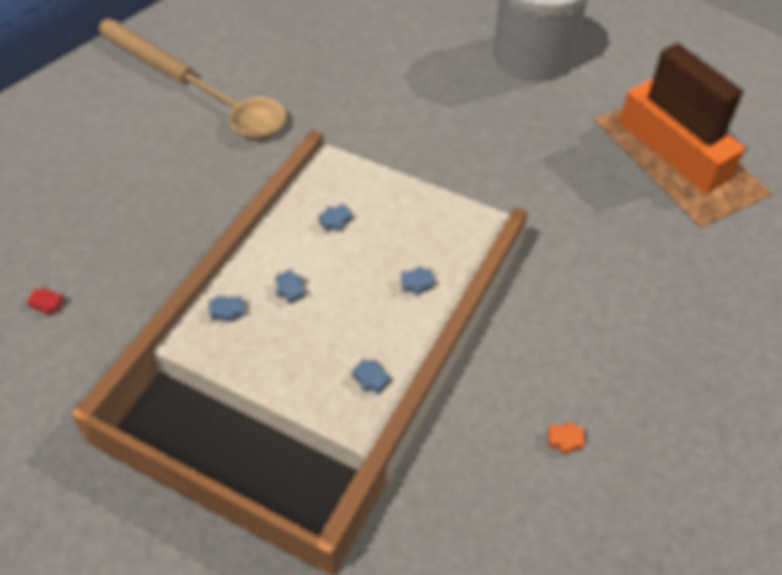

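The crop confirms it: five blue chips on the slab, with the red and orange pieces on the worktop as look-alikes. Before moving, I'll check for tall obstacles along the path and work out the targets.

```bash
python3 - <<'E'
from m import *
S=set()
for n in ('scene','side'):
    P=pts(dict(np.load(f'{n}0.npz'))).reshape(-1,3)
    k=(P[:,2]>.1)&(P[:,2]<.6)&(np.hypot(P[:,0],P[:,1])<.95)&(P[:,0]>-.1)
    Q=P[k]; g={}
    for x,y,z in Q: key=(round(x/.06)*6,round(y/.06)*6); g.setdefault(key,[]).append(z)
    print(n,{a:(round(min(z),2),round(max(z),2)) for a,z in sorted(g.items()) if len(z)>15 and (abs(a[0])>14 or abs(a[1])>14)})
u=np.array([.9728,.2317]);v=np.array([-.2317,.9728]);c=np.array([.558,.0755])
for p in ([.4885,.1232],[.5171,.0401],[.5864,.1059],[.6045,.1507],[.6056,.0357]): d=np.array(p)-c; print((d@u*1e3).round(),(d@v*1e3).round())
for a in ((.028,-.09),(.028,.118),(-.028,-.09),(-.028,.118)): print(a,(c+a[0]*u+a[1]*v).round(4))
E
```

```text
scene {(12, 54): (np.float64(0.29), np.float64(0.35)), (12, 60): (np.float64(0.26), np.float64(0.37)), (18, 42): (np.float64(0.11), np.float64(0.19)), (18, 48): (np.float64(0.1), np.float64(0.29)), (18, 54): (np.float64(0.15), np.float64(0.35)), (18, 60): (np.float64(0.25), np.float64(0.37)), (18, 66): (np.float64(0.25), np.float64(0.37)), (18, 72): (np.float64(0.29), np.float64(0.33)), (24, 48): (np.float64(0.1), np.float64(0.29)), (24, 54): (np.float64(0.1), np.float64(0.22)), (30, 48): (np.float64(0.1), np.float64(0.2)), (30, 54): (np.float64(0.19), np.float64(0.2)), (36, 42): (np.float64(0.18), np.float64(0.2)), (36, 48): (np.float64(0.1), np.float64(0.2)), (36, 54): (np.float64(0.2), np.float64(0.23)), (36, 60): (np.float64(0.19), np.float64(0.2)), (36, 66): (np.float64(0.17), np.float64(0.21)), (42, 42): (np.float64(0.18), np.float64(0.2)), (42, 48): (np.float64(0.1), np.float64(0.2)), (42, 54): (np.float64(0.1), np.float64(0.2)), (42, 60): (np.float64(0.1), np.float64(0.2)), (60, -30): (np.float64(0.1), np.float64(0.11)), (60, -24): (np.float64(0.1), np.float64(0.11)), (60, 48
[... 773 characters left out ...]
np.float64(0.58), np.float64(0.58)), (54, -54): (np.float64(0.1), np.float64(0.17)), (60, -72): (np.float64(0.1), np.float64(0.15)), (60, -66): (np.float64(0.1), np.float64(0.17)), (60, -60): (np.float64(0.1), np.float64(0.19)), (60, -54): (np.float64(0.1), np.float64(0.19)), (60, -48): (np.float64(0.1), np.float64(0.18)), (60, -24): (np.float64(0.1), np.float64(0.1)), (66, -54): (np.float64(0.18), np.float64(0.19)), (66, -48): (np.float64(0.1), np.float64(0.18)), (72, -48): (np.float64(0.1), np.float64(0.18))}
-57.0 63.0
-48.0 -25.0
35.0 23.0
63.0 62.0
37.0 -50.0
(0.028, -0.09) [ 0.6061 -0.0056]
(0.028, 0.118) [0.5579 0.1968]
(-0.028, -0.09) [ 0.5516 -0.0185]
(-0.028, 0.118) [0.5034 0.1838]
```

Tall things near the path are a bottle at about (.2,.47), up to .29 m, and a kettle at about (.4,.52), up to .23 m. I'll rise to z≈.36 first, then travel over. Board-frame chip positions all lie on the slab, and two lanes at x=±28 mm cover them.

Call:
move_arm --steps '[{"offset":[0,0,-0.6],"angular":[0,0,0]},{"offset":[0,0,-0.9],"angular":[0,0,0]},{"offset":[0,0,-0.9],"angular":[0,0,0]},{"offset":[0,0,-0.6],"angular":[0,0,0]}]' --gripper 85

```text
clock: 0.43
tcp_pos: [0.1702, 0.6277, 0.3653]
tcp_rot: [0.0, 0.132, 0.991, 0.001]
force: [0.5, 1.1, 0.1]
opening: 0.0852
gripper_force: 0.0
```

Call:
move_arm --steps '[{"offset":[-0.64,-0.39,0],"angular":[0,0,0]},{"offset":[-0.64,-0.39,0],"angular":[0,0,0]},{"offset":[-0.64,-0.39,0],"angular":[0,0,0]},{"offset":[-0.64,-0.39,0],"angular":[0,0,0]},{"offset":[-0.64,-0.39,0],"angular":[0,0,0]}]'

```text
clock: 0.85
tcp_pos: [0.2738, 0.5173, 0.362]
tcp_rot: [-0.0, 0.132, 0.991, -0.0]
force: [0.3, 0.3, 1.1]
opening: 0.085
gripper_force: 0.0
```

Call:
move_arm --steps '[{"offset":[-0.64,-0.39,0],"angular":[0,0,0]},{"offset":[-0.64,-0.39,0],"angular":[0,0,0]},{"offset":[-0.64,-0.39,0],"angular":[0,0,0]},{"offset":[-0.64,-0.39,0],"angular":[0,0,0]},{"offset":[-0.64,-0.39,0],"angular":[0,0,0]}]'

```text
clock: 1.27
tcp_pos: [0.377, 0.4085, 0.3621]
tcp_rot: [-0.0, 0.132, 0.991, -0.0]
force: [-0.1, -0.4, 0.4]
opening: 0.0849
gripper_force: 0.0
```

Call:
move_arm --steps '[{"offset":[-0.64,-0.39,0],"angular":[0,0,0]},{"offset":[-0.64,-0.39,0],"angular":[0,0,0]},{"offset":[-0.64,-0.39,0],"angular":[0,0,0]},{"offset":[-0.64,-0.39,0],"angular":[0,0,0]},{"offset":[-0.64,-0.39,0],"angular":[0,0,0]}]'

```text
clock: 1.68
tcp_pos: [0.4802, 0.2997, 0.3621]
tcp_rot: [-0.0, 0.132, 0.991, -0.0]
force: [0.1, 0.1, 0.3]
opening: 0.0851
gripper_force: 0.0
```

Call:
move_arm --steps '[{"offset":[-0.19,-0.88,0],"angular":[0,0,0]},{"offset":[-0.19,-0.88,0],"angular":[0,0,0]},{"offset":[-0.19,-0.88,0],"angular":[0,0,0]},{"offset":[-0.19,-0.88,0],"angular":[0,0,0]},{"offset":[-0.19,-0.88,0],"angular":[0,0,0]}]'

```text
clock: 2.1
tcp_pos: [0.4695, 0.1196, 0.3621]
tcp_rot: [-0.0, 0.132, 0.991, -0.0]
force: [1.0, -0.1, 0.7]
opening: 0.0852
gripper_force: 0.0
```

Call:
move_arm --steps '[{"offset":[-0.19,-0.88,0.4],"angular":[0,0,0]},{"offset":[-0.19,-0.88,0.4],"angular":[0,0,0]},{"offset":[-0.19,-0.88,0.4],"angular":[0,0,0]},{"offset":[-0.19,-0.88,0.4],"angular":[0,0,0]},{"offset":[-0.19,-0.88,0.4],"angular":[0,0,0]}]'

```text
clock: 2.52
tcp_pos: [0.46, -0.0602, 0.2816]
tcp_rot: [0.0, 0.132, 0.991, -0.0]
force: [2.0, 0.2, 0.5]
opening: 0.085
gripper_force: 0.0
```

Call:
move_arm --steps '[{"offset":[-0.19,-0.88,0.4],"angular":[0,0,0]},{"offset":[-0.19,-0.88,0.4],"angular":[0,0,0]},{"offset":[-0.19,-0.88,0.4],"angular":[0,0,0]},{"offset":[-0.19,-0.88,0.4],"angular":[0,0,0]},{"offset":[-0.19,-0.88,0.4],"angular":[0,0,0]}]'

```text
clock: 2.93
tcp_pos: [0.4507, -0.2402, 0.2014]
tcp_rot: [-0.0, 0.132, 0.991, 0.0]
force: [2.0, 0.3, 0.4]
opening: 0.0851
gripper_force: 0.0
```

Call:
move_arm --steps '[{"offset":[0,0,0],"angular":[0,0,0]},{"offset":[0,0,0],"angular":[0,0,0]}]'

```text
clock: 3.1
tcp_pos: [0.4504, -0.2398, 0.2011]
tcp_rot: [-0.001, 0.134, 0.991, 0.0]
force: [0.2, -0.1, -0.3]
opening: 0.085
gripper_force: 0.0
```

```bash
python3 - <<'E'
from m import *
c=eyes.capture('wrist');P=pts(c);H=hsv(c); z=P[...,2]
cv2.imwrite('pics/wrist1.png',c['color'])
o=(np.hypot(P[...,0]-.45,P[...,1]+.24)<.13)
for nm,k in (('top',o&(abs(z-.097)<.004)),('foot',o&(H[...,1]>180)&(abs(z-.043)<.004)),('mat',o&(H[...,1]>80)&(abs(z-.003)<.004))):
    if k.sum()>9: print(nm,rect(P[k]),k.sum(),np.median(P[k],0))
E
```

```text
top (array([ 447.3, -240.7]), array([22. , 74.8]), 75.13) 2253 [ 0.4451439  -0.24002859  0.09722398]
foot (array([ 447.5, -240.5]), array([ 33.8, 108.2]), 75.12) 1197 [ 0.41148083 -0.23173028  0.04326561]
mat (array([ 443.9, -241.5]), array([ 80.5, 154.8]), 69.67) 5568 [ 0.42208799 -0.23325507  0.00342099]
```

View pics/wrist1.png

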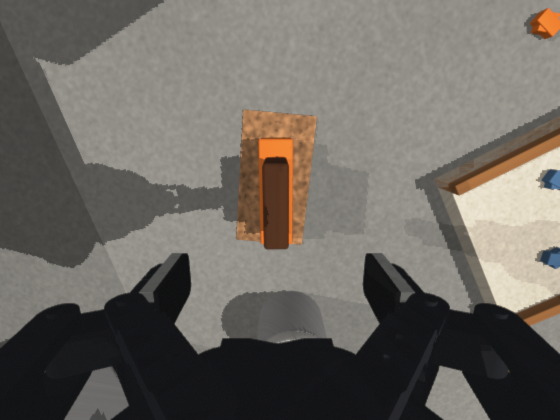

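The wrist view shows the scraper upright on the mat at about (275,195), centred between the open fingers. The mat is turned about 5° relative to the block. Next I descend and grip.

Call:
move_arm --steps '[{"offset":[0.045,-0.03,0.8],"angular":[0,0,-0.08]},{"offset":[0,0,0.9],"angular":[0,0,0]},{"offset":[0,0,0.8],"angular":[0,0,0]},{"offset":[0,0,0.6],"angular":[0,0,0]},{"offset":[0,0,0.42],"angular":[0,0,0]}]'

```text
clock: 3.57
tcp_pos: [0.4489, -0.2374, 0.06]
tcp_rot: [-0.001, 0.127, 0.992, 0.0]
force: [-0.5, 0.1, 0.5]
opening: 0.085
gripper_force: 0.0
```

Call:
move_arm --steps '[{"offset":[0,0,0],"angular":[0,0,0]},{"offset":[0,0,0],"angular":[0,0,0]}]'

```text
clock: 3.73
tcp_pos: [0.4493, -0.238, 0.0617]
tcp_rot: [-0.001, 0.127, 0.992, 0.0]
force: [0.2, 0.9, -0.1]
opening: 0.0849
gripper_force: 0.0
```

Call:
move_arm --steps '[{"offset":[0,0,0],"angular":[0,0,0]},{"offset":[0,0,0],"angular":[0,0,0]},{"offset":[0,0,0],"angular":[0,0,0]},{"offset":[0,0,0],"angular":[0,0,0]},{"offset":[0,0,0],"angular":[0,0,0]}]' --gripper 10

```text
clock: 4.15
tcp_pos: [0.4495, -0.2393, 0.0621]
tcp_rot: [0.0, 0.128, 0.992, -0.0]
force: [0.1, -0.4, 0.1]
opening: 0.0254
gripper_force: 0.0
```

Call:
move_arm --steps '[{"offset":[0,0,0],"angular":[0,0,0]},{"offset":[0,0,0],"angular":[0,0,0]},{"offset":[0,0,0],"angular":[0,0,0]},{"offset":[0,0,0],"angular":[0,0,0]},{"offset":[0,0,0],"angular":[0,0,0]}]'

```text
clock: 4.57
tcp_pos: [0.4495, -0.2393, 0.062]
tcp_rot: [0.0, 0.128, 0.992, -0.0]
force: [-0.6, 1.6, 10.8]
opening: 0.0213
gripper_force: 62.3
```

Call:
move_arm --steps '[{"offset":[0,0,-0.2],"angular":[0,0,0]},{"offset":[0,0,-0.6],"angular":[0,0,0]},{"offset":[0,0,-0.8],"angular":[0,0,0]},{"offset":[0,0,-0.8],"angular":[0,0,0]},{"offset":[0,0,-0.4],"angular":[0,0,0]}]'

```text
clock: 4.98
tcp_pos: [0.4499, -0.2396, 0.177]
tcp_rot: [0.001, 0.128, 0.992, -0.001]
force: [1.8, -0.6, -2.4]
opening: 0.0213
gripper_force: 60.8
```

Call:
move_arm --steps '[{"offset":[0,0,0],"angular":[0,0,0]},{"offset":[0,0,0],"angular":[0,0,0]},{"offset":[0,0,0],"angular":[0,0,0]}]'

```text
clock: 5.23
tcp_pos: [0.4486, -0.2387, 0.1727]
tcp_rot: [-0.001, 0.128, 0.992, 0.0]
force: [0.9, 0.9, -3.5]
opening: 0.0212
gripper_force: 60.8
```

```bash
python3 - <<'E'
from m import *
print(bot.get_obs()['tcp_pos'],bot.get_obs()['tcp_rot'],bot.get_obs()['force'])
for n in ('side','scene','wrist'):
    c=eyes.capture(n);P=pts(c);H=hsv(c); z=P[...,2]; np.savez(f'{n}1.npz',**c)
    o=(np.hypot(P[...,0]-.45,P[...,1]+.24)<.11)
    org=o&(H[...,1]>200)&(H[...,2]>150)&(z>.05)
    mat=o&(H[...,1]>80)&(z<.007)&(z>-.002)
    print(n,'orange z pct',np.percentile(P[org][:,2],[2,10,50,90,98]).round(4))
    top=org&(z>np.percentile(P[org][:,2],90)-.006); print(' foottop',rect(P[top]))
    print(' mat',rect(P[mat]),mat.sum())
    for name,m in (('mat',mat),):
        k=cv2.findContours(m.astype(np.uint8),0,2)[0]; print([ (len(a)) for a in k if len(a)>30])
cv2.imwrite('pics/lift.png',np.hstack([cv2.resize(eyes.capture(n)['color'],(400,300)) for n in ('side','wrist')]))
E
```

```text
[ 0.44859328 -0.23874551  0.17273069] [-5.85018272e-04  1.27893463e-01  9.91787705e-01  2.61874936e-04] [ 0.88519253  0.90398485 -3.46122082]
side orange z pct [0.1191 0.1216 0.1375 0.153  0.1544]
 foottop (array([ 448.2, -232. ]), array([ 25.9, 106.5]), 77.34)
 mat (array([ 442.5, -240.4]), array([ 81.7, 150.1]), 69.65) 2026
[87]
scene orange z pct [0.1194 0.1244 0.1428 0.1552 0.156 ]
 foottop (array([ 466.7, -243. ]), array([32. , 73.6]), 73.94)
 mat (array([ 427.8, -236.5]), array([ 79.3, 121.2]), 69.38) 1043
[63]
wrist orange z pct [0.1515 0.152  0.1535 0.1544 0.1551]
 foottop (array([ 404.8, -228.3]), array([33. , 44.9]), 76.47)
 mat (array([ 441.3, -241. ]), array([ 80.5, 149.5]), 69.6) 3939
[95]
```

View pics/lift.png

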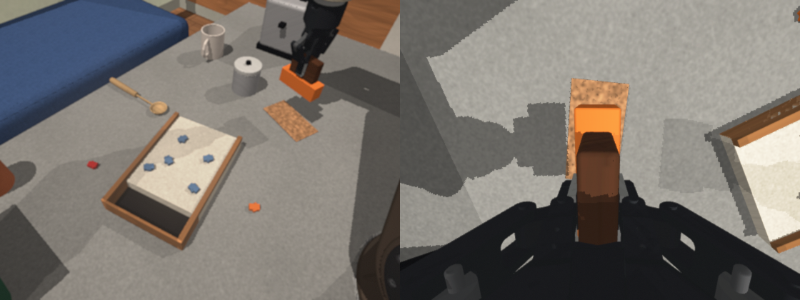

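The scraper is held upright and level: foot top at .154, where .1537 was expected. The mat centre is now measured at (.442,-.2405) with its long axis at -20.4°. Next I turn 28° and go to the right lane start.

Call:
move_arm --steps '[{"offset":[0,0,0],"angular":[0,0,-0.94]},{"offset":[0,0,0],"angular":[0,0,-0.94]},{"offset":[0,0,0],"angular":[0,0,-0.94]},{"offset":[0,0,0],"angular":[0,0,-0.93]},{"offset":[0,0,0],"angular":[0,0,-0.93]}]'

```text
clock: 5.9
tcp_pos: [0.449, -0.239, 0.1729]
tcp_rot: [-0.0, -0.119, 0.993, 0.0]
force: [0.3, 0.7, -3.0]
opening: 0.0217
gripper_force: 60.7
```

Call:
move_arm --steps '[{"offset":[-0.5,0.47,0],"angular":[0,0,0]},{"offset":[-0.52,0.48,0],"angular":[0,0,0]},{"offset":[-0.52,0.48,0],"angular":[0,0,0]},{"offset":[-0.52,0.48,0],"angular":[0,0,0]},{"offset":[-0.52,0.48,0],"angular":[0,0,0]}]'

```text
clock: 6.32
tcp_pos: [0.5279, -0.121, 0.1729]
tcp_rot: [-0.0, -0.116, 0.993, 0.0]
force: [0.4, -0.1, -2.5]
opening: 0.0214
gripper_force: 60.9
```

Call:
move_arm --steps '[{"offset":[-0.52,0.48,0],"angular":[0,0,0]},{"offset":[-0.52,0.48,0],"angular":[0,0,0]},{"offset":[-0.52,0.48,0],"angular":[0,0,0]},{"offset":[-0.52,0.48,0],"angular":[0,0,0]},{"offset":[-0.52,0.47,0],"angular":[0,0,0]}]'

```text
clock: 6.73
tcp_pos: [0.6069, -0.0037, 0.1727]
tcp_rot: [-0.001, -0.117, 0.993, 0.0]
force: [-0.2, -0.8, -3.1]
opening: 0.0216
gripper_force: 60.9
```

Call:
move_arm --steps '[{"offset":[0,0,0],"angular":[0,0,0]},{"offset":[0,0,0],"angular":[0,0,0]},{"offset":[0,0,0],"angular":[0,0,0]},{"offset":[0,0,0],"angular":[0,0,0]}]'

```text
clock: 7.07
tcp_pos: [0.6059, -0.0057, 0.173]
tcp_rot: [-0.001, -0.116, 0.993, 0.0]
force: [-0.8, 0.1, -3.8]
opening: 0.0213
gripper_force: 60.9
```

Call:
move_arm --steps '[{"offset":[0,0,0.5],"angular":[0,0,0]},{"offset":[0,0,0.5],"angular":[0,0,0]},{"offset":[0,0,0.4],"angular":[0,0,0]},{"offset":[0,0,0.3],"angular":[0,0,0]},{"offset":[0,0,0.2],"angular":[0,0,0]}]'

```text
clock: 7.48
tcp_pos: [0.6057, -0.0058, 0.0962]
tcp_rot: [-0.001, -0.116, 0.993, 0.0]
force: [-0.6, 0.6, -3.5]
opening: 0.0217
gripper_force: 60.9
```

Call:
move_arm --steps '[{"offset":[0,0,0.1],"angular":[0,0,0]},{"offset":[0,0,0],"angular":[0,0,0]},{"offset":[0,0,0],"angular":[0,0,0]},{"offset":[0,0,0],"angular":[0,0,0]}]'

```text
clock: 7.82
tcp_pos: [0.6071, -0.0052, 0.0943]
tcp_rot: [0.001, -0.117, 0.993, -0.0]
force: [-0.6, -0.7, -3.1]
opening: 0.0212
gripper_force: 60.9
```

```bash
python3 - <<'E'
from m import *
u=np.array([.9728,.2317]);v=np.array([-.2317,.9728]);b=np.array([.558,.0755])
for n in ('side','scene'):
    c=eyes.capture(n);P=pts(c);H=hsv(c); z=P[...,2]
    o=(np.hypot(P[...,0]-.606,P[...,1]+.006)<.08)
    org=o&(H[...,1]>200)&(H[...,2]>130)&(z>.03)
    print(n,np.percentile(P[org][:,2],[1,5,50,95,99]).round(4),rect(P[org]),org.sum())
    q=P[org][:,:2]-b; print(' board x',np.percentile(q@u,[1,99]).round(4),'y',np.percentile(q@v,[1,99]).round(4))
    for k in chips(c): d=k[2][:2]-b; print(k[0],(d@u).round(3),(d@v).round(3),k[2][2])
    if n=='side': cv2.imwrite('pics/low.png',cv2.resize(c['color'][100:350,110:450],None,fx=2,fy=2))
E
```

```text
Traceback (most recent call last):
IndexError: index -1 is out of bounds for axis 0 with size 0
```

```bash
python3 - <<'E'
from m import *
u=np.array([.9728,.2317]);v=np.array([-.2317,.9728]);b=np.array([.558,.0755])
ims=[]
for n in ('side','scene'):
    c=eyes.capture(n);P=pts(c);H=hsv(c); z=P[...,2]
    o=(np.hypot(P[...,0]-.606,P[...,1]+.006)<.08)
    org=o&(H[...,1]>160)&(z>.03)&(z<.08)&(H[...,0]<14)
    if org.sum()>20:
        q=P[org][:,:2]-b
        print(n,np.percentile(P[org][:,2],[1,5,50,95,99]).round(4),' board x',np.percentile(q@u,[1,99]).round(4),'y',np.percentile(q@v,[1,99]).round(4),org.sum())
    for k in chips(c): d=k[2][:2]-b; print(n,k[0],(d@u).round(3),(d@v).round(3),k[2][2])
    ims.append(c['color'][100:350,110:450] if n=='side' else c['color'][80:330,150:490])
cv2.imwrite('pics/low.png',np.hstack(ims))
E
```

```text
side [0.0399 0.0426 0.0653 0.0768 0.0776]  board x [-0.0265  0.081 ] y [-0.1016 -0.0727] 1038
scene [0.0393 0.04   0.0764 0.0795 0.0799]  board x [-0.0242  0.082 ] y [-0.1094 -0.0767] 81
scene [308. 193.] -0.057 0.062 0.041
scene [325. 216.] 0.035 0.022 0.0408
scene [348. 215.] 0.063 0.062 0.0404
```

View pics/low.png

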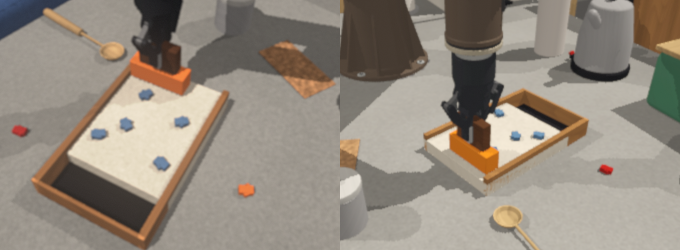

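The lane is right: the foot spans board x -27…+82 between the rails and sits behind the chips. I lower about 1.5 mm more and sweep.

Call:
move_arm --steps '[{"offset":[0,0.1,0.04],"angular":[0,0,0]},{"offset":[0,0.2,0],"angular":[0,0,0]},{"offset":[0,0.25,0],"angular":[0,0,0]},{"offset":[0,0.25,0],"angular":[0,0,0]},{"offset":[0,0.25,0],"angular":[0,0,0]}]'

```text
clock: 8.38
tcp_pos: [0.5964, 0.0371, 0.0919]
tcp_rot: [-0.0, -0.117, 0.993, 0.0]
force: [-0.9, 0.1, -3.5]
opening: 0.0215
gripper_force: 60.7
```

Call:
move_arm --steps '[{"offset":[0,0.25,0],"angular":[0,0,0]},{"offset":[0,0.25,0],"angular":[0,0,0]},{"offset":[0,0.25,0],"angular":[0,0,0]},{"offset":[0,0.25,0],"angular":[0,0,0]},{"offset":[0,0.25,0],"angular":[0,0,0]}]'

```text
clock: 8.8
tcp_pos: [0.585, 0.0855, 0.0919]
tcp_rot: [0.0, -0.117, 0.993, 0.0]
force: [0.5, 0.5, -3.7]
opening: 0.0212
gripper_force: 60.7
```

Call:
move_arm --steps '[{"offset":[0,0.25,0],"angular":[0,0,0]},{"offset":[0,0.25,0],"angular":[0,0,0]},{"offset":[0,0.25,0],"angular":[0,0,0]},{"offset":[0,0.25,0],"angular":[0,0,0]},{"offset":[0,0.25,0],"angular":[0,0,0]}]'

```text
clock: 9.22
tcp_pos: [0.5734, 0.1339, 0.0919]
tcp_rot: [-0.0, -0.117, 0.993, -0.0]
force: [-0.0, 0.1, -3.2]
opening: 0.0215
gripper_force: 60.8
```

```bash
cat > chk.py <<'E'
from m import *
u=np.array([.9728,.2317]);v=np.array([-.2317,.9728]);b=np.array([.558,.0755])
t=bot.get_obs(); d=t['tcp_pos'][:2]-b; print('tcp board',d@u,d@v,t['tcp_pos'][2],t['clock'])
for n in ('side','scene'):
    c=eyes.capture(n)
    for k in chips(c): d=k[2][:2]-b; print(n,k[0],k[1],(d@u).round(3),(d@v).round(3),k[2][2])
cv2.imwrite('pics/last.png',c['color'])
E
python3 chk.py
```

```text
tcp board 0.028550997187396038 0.05327293699455581 0.09189358567267222 9.2167
scene [307. 192.] 15 -0.059 0.06 0.0412
scene [282. 209.] 41 -0.048 -0.025 0.04
```

Call:
move_arm --steps '[{"offset":[0,0.2,0],"angular":[0,0,0]},{"offset":[0,0.2,0],"angular":[0,0,0]},{"offset":[0,0.2,0],"angular":[0,0,0]},{"offset":[0,0.2,0],"angular":[0,0,0]},{"offset":[0,0.2,0],"angular":[0,0,0]}]'

```text
clock: 9.73
tcp_pos: [0.5642, 0.1727, 0.0919]
tcp_rot: [-0.0, -0.117, 0.993, -0.0]
force: [-0.2, -0.4, -3.4]
opening: 0.0211
gripper_force: 60.8
```

Call:
move_arm --steps '[{"offset":[0,0.2,0],"angular":[0,0,0]},{"offset":[0,0.2,0],"angular":[0,0,0]},{"offset":[0,0.15,0],"angular":[0,0,0]},{"offset":[0,0.05,0],"angular":[0,0,0]},{"offset":[0,0,0],"angular":[0,0,0]}]'

```text
clock: 10.15
tcp_pos: [0.5587, 0.1959, 0.0919]
tcp_rot: [0.0, -0.117, 0.993, -0.0]
force: [-0.6, 0.2, -2.6]
opening: 0.0212
gripper_force: 61.0
```

Call:
move_arm --steps '[{"offset":[0,0,-0.3],"angular":[0,0,0]},{"offset":[0,0,-0.5],"angular":[0,0,0]},{"offset":[0,0,-0.5],"angular":[0,0,0]},{"offset":[0,0,-0.2],"angular":[0,0,0]},{"offset":[0.3,-0.6,0],"angular":[0,0,0]}]'

```text
clock: 10.57
tcp_pos: [0.5556, 0.1718, 0.1549]
tcp_rot: [0.003, -0.117, 0.993, 0.001]
force: [0.5, -0.2, -2.8]
opening: 0.0216
gripper_force: 60.8
```

```bash
python3 chk.py
```

```text
tcp board 0.019973296959484715 0.09424974372605371 0.15485500242186773 10.5667
side [187. 286.] 107 0.045 0.156 0.0149
side [200. 292.] 119 0.019 0.156 0.0148
scene [309. 193.] 33 -0.055 0.063 0.0409
scene [364. 203.] 105 0.03 0.157 0.0152
scene [282. 208.] 43 -0.047 -0.025 0.0398
```

Three chips are lying in the tray with their tops at .015. Next is the left lane.

Call:
move_arm --steps '[{"offset":[0.24,-0.6,0],"angular":[0,0,0]},{"offset":[0.24,-0.6,0],"angular":[0,0,0]},{"offset":[0.24,-0.6,0],"angular":[0,0,0]},{"offset":[0.24,-0.6,0],"angular":[0,0,0]},{"offset":[0.24,-0.6,0],"angular":[0,0,0]}]'

```text
clock: 11.08
tcp_pos: [0.5335, 0.04, 0.1519]
tcp_rot: [-0.0, -0.116, 0.993, -0.0]
force: [0.3, -0.2, -3.0]
opening: 0.0211
gripper_force: 60.9
```

Call:
move_arm --steps '[{"offset":[0,-0.6,0],"angular":[0,0,0]},{"offset":[0,-0.6,0],"angular":[0,0,0]},{"offset":[0,-0.4,0],"angular":[0,0,0]},{"offset":[0,0,0],"angular":[0,0,0]},{"offset":[0,0,0],"angular":[0,0,0]}]'

```text
clock: 11.5
tcp_pos: [0.5487, -0.0218, 0.1519]
tcp_rot: [-0.0, -0.115, 0.993, 0.0]
force: [-0.6, 0.3, -3.8]
opening: 0.0211
gripper_force: 61.1
```

```bash
python3 chk.py
```

```text
tcp board -0.03163185553281547 -0.09250869612226159 0.15187342745989107 11.5
side [187. 286.] 128 0.045 0.156 0.0147
side [200. 292.] 125 0.02 0.156 0.0146
scene [309. 193.] 31 -0.056 0.062 0.041
scene [364. 203.] 100 0.031 0.157 0.0155
```

Call:
move_arm --steps '[{"offset":[-0.09,0,0.4],"angular":[0,0,0]},{"offset":[0,0,0.5],"angular":[0,0,0]},{"offset":[0,0,0.3],"angular":[0,0,0]},{"offset":[0,0,0.2],"angular":[0,0,0]},{"offset":[0,0,0.1],"angular":[0,0,0]}]'

```text
clock: 12.02
tcp_pos: [0.5515, -0.0193, 0.0909]
tcp_rot: [-0.001, -0.117, 0.993, 0.0]
force: [0.1, 0.1, -3.2]
opening: 0.0215
gripper_force: 61.0
```

Call:
move_arm --steps '[{"offset":[0,0,0],"angular":[0,0,0]},{"offset":[0,0.1,0],"angular":[0,0,0]},{"offset":[0,0.2,0],"angular":[0,0,0]},{"offset":[0,0.25,0],"angular":[0,0,0]},{"offset":[0,0.25,0],"angular":[0,0,0]}]'

```text
clock: 12.43
tcp_pos: [0.5447, 0.012, 0.0924]
tcp_rot: [0.0, -0.116, 0.993, -0.0]
force: [0.4, -0.4, -3.4]
opening: 0.0214
gripper_force: 60.9
```

```bash
python3 chk.py
```

```text
tcp board -0.027671023810462693 -0.058676312866971496 0.09244973439059408 12.4333
side [182. 271.] 17 0.065 0.141 0.0197
side [187. 285.] 133 0.045 0.156 0.0148
side [200. 292.] 126 0.019 0.156 0.0147
scene [309. 193.] 31 -0.055 0.063 0.0407
scene [364. 203.] 98 0.033 0.157 0.0154
```

Call:
move_arm --steps '[{"offset":[0,0.25,0],"angular":[0,0,0]},{"offset":[0,0.25,0],"angular":[0,0,0]},{"offset":[0,0.25,0],"angular":[0,0,0]},{"offset":[0,0.25,0],"angular":[0,0,0]},{"offset":[0,0.25,0],"angular":[0,0,0]}]'

```text
clock: 12.95
tcp_pos: [0.5328, 0.0608, 0.0919]
tcp_rot: [-0.0, -0.117, 0.993, 0.0]
force: [0.6, 0.2, -3.2]
opening: 0.021
gripper_force: 61.1
```

Call:
move_arm --steps '[{"offset":[0,0.25,0],"angular":[0,0,0]},{"offset":[0,0.25,0],"angular":[0,0,0]},{"offset":[0,0.25,0],"angular":[0,0,0]},{"offset":[0,0.25,0],"angular":[0,0,0]},{"offset":[0,0.25,0],"angular":[0,0,0]}]'

```text
clock: 13.37
tcp_pos: [0.5213, 0.1093, 0.0919]
tcp_rot: [-0.0, -0.117, 0.993, -0.0]
force: [-0.2, -0.1, -2.3]
opening: 0.0212
gripper_force: 61.1
```

Call:
move_arm --steps '[{"offset":[0,0.25,0],"angular":[0,0,0]},{"offset":[0,0.25,0],"angular":[0,0,0]},{"offset":[0,0.25,0],"angular":[0,0,0]},{"offset":[0,0.2,0],"angular":[0,0,0]},{"offset":[0,0.2,0],"angular":[0,0,0]}]'

```text
clock: 13.78
tcp_pos: [0.5107, 0.1539, 0.0919]
tcp_rot: [0.0, -0.117, 0.993, -0.0]
force: [-0.7, -0.4, -3.6]
opening: 0.0211
gripper_force: 61.1
```

Call:
move_arm --steps '[{"offset":[0,0.2,0],"angular":[0,0,0]},{"offset":[0,0.2,0],"angular":[0,0,0]},{"offset":[0,0.2,0],"angular":[0,0,0]},{"offset":[0,0.1,0],"angular":[0,0,0]},{"offset":[0,0.05,0],"angular":[0,0,0]}]'

```text
clock: 14.2
tcp_pos: [0.5038, 0.1829, 0.0919]
tcp_rot: [0.0, -0.117, 0.993, 0.0]
force: [-0.0, 0.7, -2.8]
opening: 0.0213
gripper_force: 61.2
```

Call:
move_arm --steps '[{"offset":[0,0,0],"angular":[0,0,0]},{"offset":[0,0,-0.3],"angular":[0,0,0]},{"offset":[0,0,-0.5],"angular":[0,0,0]},{"offset":[0,0,-0.5],"angular":[0,0,0]},{"offset":[0,0,-0.5],"angular":[0,0,0]}]'

```text
clock: 14.62
tcp_pos: [0.5038, 0.1817, 0.1645]
tcp_rot: [-0.0, -0.116, 0.993, -0.0]
force: [0.1, 0.5, -3.0]
opening: 0.0215
gripper_force: 60.8
```

```bash
python3 chk.py
```

```text
tcp board -0.02812776451208923 0.11591341841691694 0.16454911255844867 14.6167
side [182. 271.] 15 0.065 0.14 0.0198
side [187. 285.] 128 0.045 0.156 0.0149
side [200. 292.] 129 0.02 0.156 0.0147
side [258. 306.] 33 -0.075 0.139 0.0295
side [240. 313.] 132 -0.054 0.156 0.0148
scene [336. 189.] 48 -0.056 0.155 0.0156
scene [364. 203.] 107 0.032 0.157 0.0152
```

All five chips are in the tray, two of them in the left part, one of those standing on edge. Back to the mat.

Call:
move_arm --steps '[{"offset":[0.26,-0.66,0],"angular":[0,0,0]},{"offset":[0.26,-0.66,0],"angular":[0,0,0]},{"offset":[0.26,-0.66,0],"angular":[0,0,0]},{"offset":[0.26,-0.66,0],"angular":[0,0,0]},{"offset":[0.26,-0.66,0],"angular":[0,0,0]}]'

```text
clock: 15.13
tcp_pos: [0.4831, 0.0403, 0.1631]
tcp_rot: [-0.0, -0.117, 0.993, 0.0]
force: [1.0, -0.0, -3.3]
opening: 0.0211
gripper_force: 61.1
```

Call:
move_arm --steps '[{"offset":[0.26,-0.66,0],"angular":[0,0,0]},{"offset":[0.26,-0.66,0],"angular":[0,0,0]},{"offset":[0.26,-0.66,0],"angular":[0,0,0]},{"offset":[0.26,-0.66,0],"angular":[0,0,0]},{"offset":[0.26,-0.66,0],"angular":[0,0,0]}]'

```text
clock: 15.55
tcp_pos: [0.4631, -0.1002, 0.1631]
tcp_rot: [-0.0, -0.116, 0.993, 0.0]
force: [0.2, -1.3, -3.6]
opening: 0.021
gripper_force: 61.1
```

Call:
move_arm --steps '[{"offset":[0.26,-0.66,0],"angular":[0,0,0]},{"offset":[0.26,-0.66,0],"angular":[0,0,0]},{"offset":[0.26,-0.66,0],"angular":[0,0,0]},{"offset":[0.26,-0.66,0],"angular":[0,0,0]},{"offset":[0.26,-0.66,0],"angular":[0,0,0]}]'

```text
clock: 15.97
tcp_pos: [0.443, -0.2406, 0.163]
tcp_rot: [-0.0, -0.116, 0.993, 0.0]
force: [0.9, -0.3, -3.4]
opening: 0.0216
gripper_force: 61.1
```

Call:
move_arm --steps '[{"offset":[0,0,0],"angular":[0,0,0.94]},{"offset":[0,0,0],"angular":[0,0,0.94]},{"offset":[0,0,0],"angular":[0,0,0.94]},{"offset":[0,0,0],"angular":[0,0,0.94]},{"offset":[0,0,0],"angular":[0,0,0.94]}]'

```text
clock: 16.38
tcp_pos: [0.4433, -0.2393, 0.1629]
tcp_rot: [-0.001, 0.132, 0.991, 0.0]
force: [-0.2, 0.3, -3.7]
opening: 0.0213
gripper_force: 61.3
```

Call:
move_arm --steps '[{"offset":[0,0,0],"angular":[0,0,0.92]},{"offset":[0,0,0],"angular":[0,0,0]},{"offset":[0,0,0],"angular":[0,0,0]},{"offset":[0,0,0],"angular":[0,0,0]}]'

```text
clock: 16.72
tcp_pos: [0.4437, -0.2392, 0.1635]
tcp_rot: [-0.0, 0.175, 0.985, 0.0]
force: [0.3, 0.8, -3.1]
opening: 0.0217
gripper_force: 61.3
```

```bash
python3 chk.py; python3 - <<'E'
from m import *
t=bot.get_obs(); print(t['tcp_pos'],t['tcp_rot'])
ims=[]
for n in ('side','wrist'):
    c=eyes.capture(n);P=pts(c);H=hsv(c); z=P[...,2]
    o=(np.hypot(P[...,0]-.443,P[...,1]+.24)<.11)
    org=o&(H[...,1]>200)&(H[...,2]>150)&(z>.05); mat=o&(H[...,1]>80)&(abs(z-.003)<.004)
    print(n,'foot',rect(P[org]),np.percentile(P[org][:,2],[2,98]),'mat',rect(P[mat]))
    if n=='side': cv2.imwrite('pics/tray.png',cv2.resize(c['color'][140:350,130:360],None,fx=2.6,fy=2.6,interpolation=cv2.INTER_CUBIC))
E
```

```text
tcp board -0.18414385878263617 -0.27959688614187816 0.1634569487369165 16.7167
side [187. 285.] 137 0.045 0.156 0.0149
side [200. 292.] 132 0.019 0.156 0.0146
side [258. 306.] 29 -0.076 0.139 0.0295
side [240. 313.] 137 -0.055 0.156 0.0148
scene [336. 189.] 49 -0.056 0.157 0.0151
scene [364. 203.] 107 0.031 0.156 0.0156
[ 0.44380304 -0.23916332  0.16368758] [-1.18853667e-04  1.75433007e-01  9.84491364e-01  3.15444572e-05]
side foot (array([ 443. , -233.7]), array([ 27., 107.]), 70.51) [0.11050544 0.14561071] mat (array([ 431.8, -270.3]), array([144.9, 150.6]), 69.64)
wrist foot (array([ 401.4, -224.7]), array([33. , 45.4]), 71.28) [0.14235613 0.14636837] mat (array([ 436.3, -239.1]), array([ 80.3, 138.9]), 69.57)
```

View pics/tray.png

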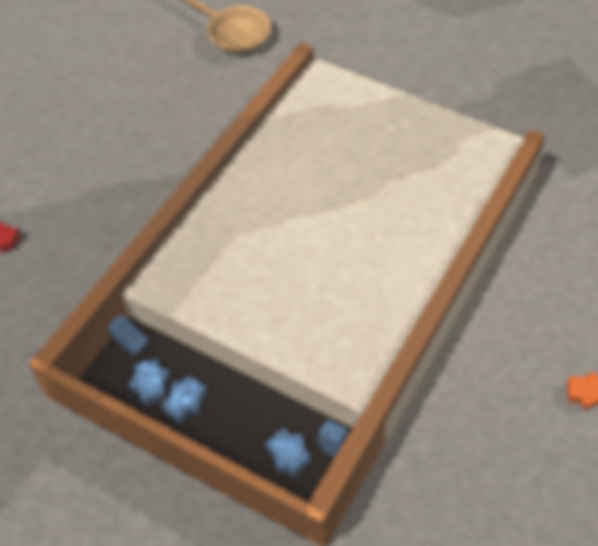

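The slab is clean and all five chips are in the tray, at (126,333), (150,381), (184,397), (289,450) and (332,437). Now I set the scraper down gently.

Call:
move_arm --steps '[{"offset":[0.025,0,0.6],"angular":[0,0,0]},{"offset":[0,0,0.7],"angular":[0,0,0]},{"offset":[0,0,0.5],"angular":[0,0,0]},{"offset":[0,0,0.3],"angular":[0,0,0]},{"offset":[0,0,0.2],"angular":[0,0,0]}]'

```text
clock: 17.33
tcp_pos: [0.4424, -0.2384, 0.0705]
tcp_rot: [-0.001, 0.176, 0.984, 0.0]
force: [-1.4, 0.8, -3.2]
opening: 0.0209
gripper_force: 61.3
```

Call:
move_arm --steps '[{"offset":[0,0,0.1],"angular":[0,0,0]},{"offset":[0,0,0.05],"angular":[0,0,0]},{"offset":[0,0,0.03],"angular":[0,0,0]},{"offset":[0,0,0],"angular":[0,0,0]}]'

```text
clock: 17.67
tcp_pos: [0.4433, -0.239, 0.0652]
tcp_rot: [0.0, 0.176, 0.984, -0.0]
force: [-1.1, 0.2, -3.1]
opening: 0.0214
gripper_force: 61.3
```

Call:
move_arm --steps '[{"offset":[0,0,0.03],"angular":[0,0,0]},{"offset":[0,0,0.02],"angular":[0,0,0]},{"offset":[0,0,0],"angular":[0,0,0]},{"offset":[0,0,0],"angular":[0,0,0]}]'

```text
clock: 18.0
tcp_pos: [0.4431, -0.2389, 0.0629]
tcp_rot: [0.0, 0.176, 0.984, -0.0]
force: [-0.5, 0.0, -3.5]
opening: 0.0215
gripper_force: 61.3
```

Call:
move_arm --steps '[{"offset":[0,0,0.02],"angular":[0,0,0]},{"offset":[0,0,0],"angular":[0,0,0]},{"offset":[0,0,0],"angular":[0,0,0]}]'

```text
clock: 18.25
tcp_pos: [0.4432, -0.239, 0.0621]
tcp_rot: [0.0, 0.176, 0.984, -0.0]
force: [-0.3, -0.2, 3.1]
opening: 0.0216
gripper_force: 61.9
```

Contact is light, about 6 N. Release and rise.

Call:
move_arm --steps '[{"offset":[0,0,0],"angular":[0,0,0]},{"offset":[0,0,0],"angular":[0,0,0]},{"offset":[0,0,0],"angular":[0,0,0]},{"offset":[0,0,0],"angular":[0,0,0]},{"offset":[0,0,0],"angular":[0,0,0]}]' --gripper 80

```text
clock: 18.67
tcp_pos: [0.443, -0.2388, 0.0619]
tcp_rot: [-0.0, 0.177, 0.984, 0.0]
force: [0.4, 0.2, -0.3]
opening: 0.0795
gripper_force: 0.0
```

Call:
move_arm --steps '[{"offset":[0,0,-0.2],"angular":[0,0,0]},{"offset":[0,0,-0.6],"angular":[0,0,0]},{"offset":[0,0,-0.9],"angular":[0,0,0]},{"offset":[0,0,-0.9],"angular":[0,0,0]},{"offset":[0,0,-0.9],"angular":[0,0,0]}]'

```text
clock: 19.08
tcp_pos: [0.4425, -0.2385, 0.2039]
tcp_rot: [-0.0, 0.177, 0.984, 0.0]
force: [1.3, -1.0, -0.5]
opening: 0.0801
gripper_force: 0.0
```

Call:
move_arm --steps '[{"offset":[0,0,-0.5],"angular":[0,0,0]},{"offset":[0,0,0],"angular":[0,0,0]},{"offset":[0,0,0],"angular":[0,0,0]}]'

```text
clock: 19.33
tcp_pos: [0.4435, -0.2391, 0.2237]
tcp_rot: [0.001, 0.176, 0.984, -0.001]
force: [-0.7, 0.3, 0.2]
opening: 0.08
gripper_force: 0.0
```

```bash
python3 chk.py; python3 - <<'E'
from m import *
ims=[]
for n in ('side','wrist'):
    c=eyes.capture(n);P=pts(c);H=hsv(c); z=P[...,2]
    o=(np.hypot(P[...,0]-.443,P[...,1]+.24)<.11)
    top=o&(abs(z-.097)<.004)&(H[...,2]<140); mat=o&(H[...,1]>80)&(abs(z-.003)<.004)
    print(n,'top',rect(P[top]),'mat',rect(P[mat]))
    ims.append(cv2.resize(c['color'],(400,300)))
cv2.imwrite('pics/end.png',np.hstack(ims))
E
```

```text
tcp board -0.18427309158891264 -0.2795293012368555 0.22365360931623995 19.3333
side [180. 268.] 38 0.069 0.139 0.0221
side [187. 285.] 131 0.045 0.156 0.0148
side [200. 292.] 130 0.019 0.156 0.0147
side [257. 306.] 30 -0.074 0.138 0.029
side [240. 313.] 132 -0.055 0.156 0.0147
scene [336. 189.] 48 -0.056 0.155 0.0151
scene [364. 203.] 107 0.031 0.157 0.0154
side top (array([ 442.9, -239. ]), array([24.5, 76. ]), 70.48) mat (array([ 446.7, -251.5]), array([ 99.6, 165.4]), 69.92)
wrist top (array([ 441.8, -239.3]), array([21.9, 75.5]), 68.97) mat (array([ 441.3, -241.2]), array([ 80.5, 148.7]), 69.25)
```

View pics/end.png

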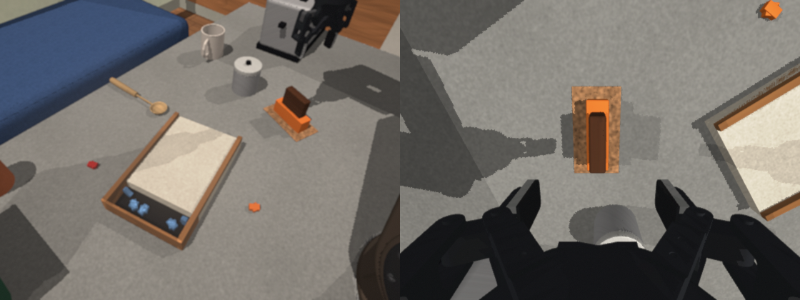

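The final view shows the scraper upright and within 2 mm of the mat's centre, all five chips in the tray, and the tin unmoved.

```bash
python3 -c "
from plant import bot
print(bot.finish_job())"
```

```text
the job is handed in; nothing more can be done
None
```

I swept all five blue chips into the tray, stood the scraper upright within about 2 mm of its mat's centre, left the tin alone, and handed the job in at about 19.5 s; no verdict came back.

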